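# Show the camera the red dot on the back of the panel

## Robot

A 6-joint arm with a two-finger parallel gripper is mounted at the origin on the work surface; the furniture and walls round the work are solid. World frame = base frame: x ahead of the robot, y to its left, z up, the work surface at z = 0. Lengths are in mm, angles in rad, forces in N, time in s.
With the tool pointing down it reaches from about 275 to 1000 mm from the base axis. Payload 8.4 kg.
Tool frame: the origin (TCP) lies between the finger pads; the fingertips stand r.tips_ahead ahead of it and the grasp point (between the pads) lies 6 mm ahead of it (r.tips_ahead is the distance from the TCP to the fingertips, in mm); z points along the fingers, y is the line along which they close (so a half turn about z gives the same grasp; the last joint's range is limited). The gripper opens to 85 mm and grips with 20 to 120 N. Pads are 22 mm wide; open, the fingers measure 114 mm over their backs; the gripper's body (76 mm by 85 mm) begins 54 mm behind the grasp point. The pads swing forward as they close: fully open they stand 13 mm farther back than shut.
Start: joints at [-1.333, 0.353, 1.633, -0, 1.155, -0.002], TCP at [148.441, -607.119, 256.281] pointing down, gripper open.
Joint ranges: [-2.63, 2.63], [-0.92, 2.1], [0.06, 2.66], [-1.3, 4.44], [0, 2.69], [-3.02, 3.02]. Speed limits (rad/s): [2.22, 2.22, 2.79, 3.14, 3.14, 3.14].

## Interface

Orientations are given as [roll, pitch, yaw] about the fixed x, y, z axes, in that order (R = Rz(yaw) Ry(pitch) Rx(roll)).
In Python, from rig import r gives the robot as it stands.
- The arm moves only by the tool carry_out, never from a script. Its arguments are lists of equal length, an entry for each row: "delta_pos": the shift along the tool's x, y, z in m, a list of three; "rot": the turn, a rotation vector about the tool's x, y, z in degrees, a list of three. A call has 1 to 8 rows; each row is the pose to reach, as a shift and turn from the pose commanded when the call began, along the tool's axes at that moment; what a row does not reach only later rows make up. A row lasts 1/8 s, in which the tool goes at most 62.5 mm and 10.7 degrees, less where a joint would pass 70% of its speed; a pose out of reach is approached as far as the arm can. A call with a gripper value outside its range is refused whole. "claw" is the finger opening in m, from 0 to 0.0854, set as the call begins (left out, the last holds). The fingers move at their own pace and stop on an object; "grip_force" is the grip in N (left out, the last holds). Time passes only in rows, so rows that repeat a pose let the fingers close. It gives the time, the measured TCP pose, the force, the opening and the grip force at its end, in the units of the state.
- r.sense(): the state, without advancing time (a new reading comes with each control period).
- r.grab_frame(name): name is "scene" or "top" or "wrist"; returns the picture (420x560x3 uint8, blue, green, red); there is no depth.
- r.camera_info(name): a dict with "fx", "fy", "cx", "cy" (pixels), "pose" (4x4, takes a point from camera to world coordinates); the wrist camera has in their place "hand_eye" (4x4, takes a point from camera to tool coordinates, whose origin is the TCP and whose axes are the flange's). Camera axes: x right, y down, z forward; pixel columns grow to the right and rows downward; lengths in mm; the calibration is good to about 2 mm. A picture is of the moment at which its call begins: read the wrist's pose just before it. camera_info takes no time and is no camera call.
- r.sign_off(): hands the job in; it is judged then, once.
Trained networks look in the newest picture that a camera, given by its name, has taken for a name from the list of things; names that differ only in an ending like _2 or _b are one class to them, and where a whole thing is asked for, a point or a joint stands for the part that bears it (a point fixed in the world has none). Each returns a list of dicts, best first, with "p" (0 to 1); they miss things now and then, are a little off and sometimes report something else, mostly with a low value. They report only what shows in the picture. A call takes as long as a camera call. They do not tell look-alikes from the thing itself.
- r.recognise(thing, camera): "box" ([left, top, right, bottom] in pixels, round what is visible of it).
- r.cut_out(thing, camera): "mask" (420x560 bool, what is visible of it) and "box" ([left, top, right, bottom] in pixels, round what is visible of it).
The state is a dict: "clock": time; "qpos": joint angles; "qvel": joint speeds; "joint_efforts": joint torques, N m; "eef_pos": TCP position; "tcp_rot": TCP orientation; "contact_force": force on the tool from outside, world axes, zero at the start; "wrist_torque": the same for the moment, N m; "opening": opening from 0.0 (shut) to 1.0 (fully open); "grasp_force": force on a finger pad.
Only numpy, scipy, OpenCV 4.12 (cv2) and the standard library are available. Lean on these libraries where they do the work, as an engineer would, in place of code of your own. Each camera call takes 0.05 s, during which the arm holds its last target. There are 200 camera calls.

## Task

Take the mirror by its orange grip bar, slide it along its rail gently (never faster than 10 cm/s) up to the end stop, and then turn it until the little camera sees, in the mirror, the red dot on the back of the blue panel. The mirror springs back when let go, so finish still holding it at that angle; leave both panels, the jar and the tape roll where they stand.

Things in the scene. Friction and masses are not known exactly. Their poses are not given: they have to be found in the camera images.
- carriage (a joint): blue carriage (60 x 60 mm) that carries the mirror along a straight rail: 0 m at the far-left end of its travel, 0.16 m when it is against the end stop on the right. It slides along the stand's -y direction, with light friction (1.5 N) and damping (12 N s/m), and stays where it is left. It starts between 0 and 0.05
- mirror (a joint): the mirror's turn about the upright axis through the carriage's middle, rad; 0 when it looks along the stand's -x (square to the rail), positive counter-clockwise from above, range -0.7 to 0.7. A spring (0.12 N m/rad) returns it to 0. Mirror 92 mm wide, 90 mm tall in a dark wood frame, centre 101 mm and top edge 146 mm above the table; its face lies 3 mm off the axis
- grip_bar: orange upright bar above the mirror, the only place to hold it: 12 mm thick (its x, square to the mirror), 44 mm wide (its y, parallel to the mirror), 38 mm tall; origin at its centre, on the turning axis, 174 mm above the table. It is rigid with the mirror and turns with it
- stop_axis (a point): point of the fixed rail stand: the mirror's turning axis when the carriage is at the stop, 100 mm above the table. Its axes are the stand's: +x away from the robot roughly, +y along the rail back towards the carriage's start. The stand is bolted down. Its rail base is 70 mm wide and 290 mm long, with 34 mm tall end blocks
- lens (a point): front of the lens of the small black camera fixed to the stand at the left front, 100 mm above the table, at (-0.17, 0.13) m from stop_axis in the stand's axes. The camera (top at 131 mm) looks level, straight at stop_axis
- sight (a point): origin on the mirror's turning axis, 100 mm above the table, moving with the carriage; its x axis is the camera's line of sight after reflection in the mirror (turns twice as far as the mirror, true once the carriage is at the stop). The camera sees the red dot when this line falls on it
- red_dot (a point): centre of the red dot, 44 mm across, 100 mm above the table, on the back (the side towards the mirror) of the blue panel, centred across it and 5 mm behind its mid-plane; point x points out of the back. It stands 0.14 to 0.26 m from stop_axis in one of two places, shared at random with the yellow panel: in front of the mirror or to its right
- green_dot (a point): centre of the green dot on the back of the other loose panel, the same size, with a yellow front; not the one to show, leave where it is
- jar: loose glass jar with a dark lid, 70 mm across, 86 mm tall, at the left front; origin under its centre; leave alone
- tape_roll: loose roll of masking tape, 104 mm across, 25 mm tall, at the right front; origin under its centre; leave alone
- blue_panel: loose small board, front blue with a white patch, 90 mm wide (its y), 8 mm thick (its x), top at 150 mm, on a 46 x 100 mm wooden foot; origin under its centre, x towards the mirror side; leave standing where it is
Not all that is in view belongs to the job. Leave any turquoise look-alike of the blue_panel alone.

How it is judged (in metres and radians):
On the way, in this order (a step that is already met when the one before it is completed fails the run):
1. the mirror, held by its bar, is slid up to the stop (value of joint carriage above 0.155 m and contact force between the fingers and grip_bar above 1 N), for 0.2 s.
2. the camera's reflected line of sight falls on the red dot (x of red_dot in the frame of sight above 0.05 m and y of red_dot in the frame of sight between -0.02 and 0.02 m), for 0.3 s.
At the end, for the whole second after the job is handed in: The carriage is within 5 mm of the stop, the camera's line of sight reflected in the mirror passes within 20 mm of the red dot's centre, and the gripper still holds the grip bar (over 1 N) with the mirror still (under 0.1 rad/s) (all of step 1 and all of step 2 and velocity of joint mirror between -0.1 and 0.1 rad/s); the arm keeps its last pose, push and grip.
It fails at once if the carriage is slid faster than 10 cm/s (velocity of joint carriage above 0.1 m/s or velocity of joint carriage below -0.1 m/s).
It fails at once if a panel, the jar or the tape roll is moved by more than 10 mm (distance of any of red_dot, green_dot, jar, tape_roll from where it was at the start of the episode above 0.01 m).
It also fails if it takes over 38 s, if anything falls off the work surface, if the arm or the gripper's body presses on something with over 40 N, if the wrist force passes 120 N, or if a joint passes its speed limit or range.

## Working session

There is one attempt and no reset: what is moved stays moved. The work goes in short steps, Python scripts to look and compute and a tool call to move; the robot and the scene stay as the last step left them, time stands still between calls to the robot, and variables do not carry over. Pictures are saved under pics/ and viewed, at most 10 in all, crops included, and the job is handed in when it is done.

Besides the shell and the picture viewer there is one more tool, called after "Emit:" as name(argument=value, ...), one argument or row to a line, values as JSON. carry_out: Moves the arm, as the interface text tells. Its arguments: {"type":"object","properties":{"delta_pos":{"type":"array","items":{"type":"array","items":{"type":"number"}}},"rot":{"type":"array","items":{"type":"array","items":{"type":"number"}}},"claw":{"type":"number"},"grip_force":{"type":"number"}},"required":["delta_pos","rot"]}

```bash
mkdir -p pics; ls
cat > h.py <<'E'
from rig import r
import numpy as np, cv2
E
python3 - <<'E'
from h import *
s=r.sense();print(s['clock'],s['eef_pos'],s['tcp_rot'],r.tips_ahead)
for n in('scene','top'):
    im=r.grab_frame(n);cv2.imwrite(f'pics/{n}0.png',im)
    c=r.camera_info(n);print(n,c['fx'],c['cx'],c['cy'],np.round(c['pose'],3).tolist())
    for t in('grip_bar','blue_panel','red_dot','green_dot','jar','tape_roll','carriage','mirror','lens'):
        print(t,[(np.round(d['box']).tolist(),round(d['p'],2)) for d in r.recognise(t,n)][:3])
print(r.sense()['clock'],r.camera_info('wrist'))
E
```

```text
pics
0.0 [ 148.3345735  -606.69927943  255.56493981] [-3.14023007e+00  4.57031434e-06  2.39799377e-01] 25.0
scene 413.4180210453942 276.1248517534219 213.84682577223313 [[-0.851, -0.355, 0.387, 5.501], [-0.526, 0.577, -0.625, 723.793], [-0.001, -0.735, -0.678, 912.463], [0.0, 0.0, 0.0, 1.0]]
grip_bar [([213.0, 186.0, 228.0, 202.0], 0.55), ([282.0, 194.0, 308.0, 253.0], 0.24)]
blue_panel [([161.0, 232.0, 192.0, 297.0], 0.87), ([281.0, 194.0, 309.0, 256.0], 0.69)]
red_dot [([283.0, 194.0, 306.0, 253.0], 0.95), ([165.0, 230.0, 194.0, 292.0], 0.83)]
green_dot [([298.0, 157.0, 321.0, 204.0], 0.78)]
jar [([211.0, 312.0, 245.0, 359.0], 0.94)]
tape_roll [([332.0, 190.0, 366.0, 217.0], 0.62)]
carriage []
mirror [([211.0, 185.0, 234.0, 234.0], 0.85)]
lens [([197.0, 184.0, 283.0, 284.0], 0.62)]
top 527.7780575611486 283.6038344191021 216.0716655872527 [[-0.016, -0.995, 0.1, 334.758], [-1.0, 0.017, 0.009, 15.189], [-0.011, -0.099, -0.995, 1252.737], [0.0, 0.0, 0.0, 1.0]]
grip_bar [([261.0, 134.0, 285.0, 142.0], 0.52), ([297.0, 206.0, 335.0, 254.0], 0.44)]
blue_panel [([299.0, 209.0, 335.0, 251.0
[... 172 characters left out ...]
, 0.68)]
jar [([128.0, 231.0, 169.0, 259.0], 0.63)]
tape_roll [([394.0, 238.0, 438.0, 282.0], 0.56)]
carriage [([250.0, 133.0, 298.0, 170.0], 0.65)]
mirror [([251.0, 135.0, 294.0, 156.0], 0.85)]
lens [([231.0, 134.0, 354.0, 256.0], 0.66)]
1.0 {'fx': 289.84694785139806, 'fy': 289.84694785139806, 'cx': 280.4829097530441, 'cy': 207.60226922378502, 'hand_eye': array([[-4.90349396e-04, -9.52720903e-01, -3.03846410e-01,
         7.81254083e+01],
       [ 9.99999879e-01, -4.56490375e-04, -1.82465262e-04,
        -2.32840383e-01],
       [ 3.51355074e-05, -3.03846463e-01,  9.52721012e-01,
        -1.17925784e+02],
       [ 0.00000000e+00,  0.00000000e+00,  0.00000000e+00,
         1.00000000e+00]])}
```

Run:
```python
import cv2
a=cv2.imread('pics/scene0.png')[140:380,130:400];b=cv2.imread('pics/top0.png')[110:300,110:470]
cv2.imwrite('pics/s1.png',cv2.resize(a,None,fx=2.5,fy=2.5,interpolation=2));cv2.imwrite('pics/t1.png',cv2.resize(b,None,fx=2.2,fy=2.2,interpolation=2))
```

```text
(no output)
```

View pics/s1.png

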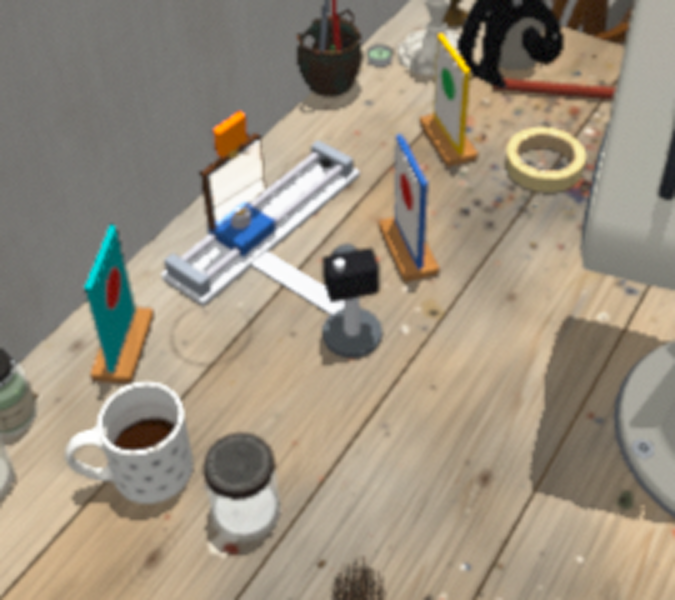

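View pics/t1.png

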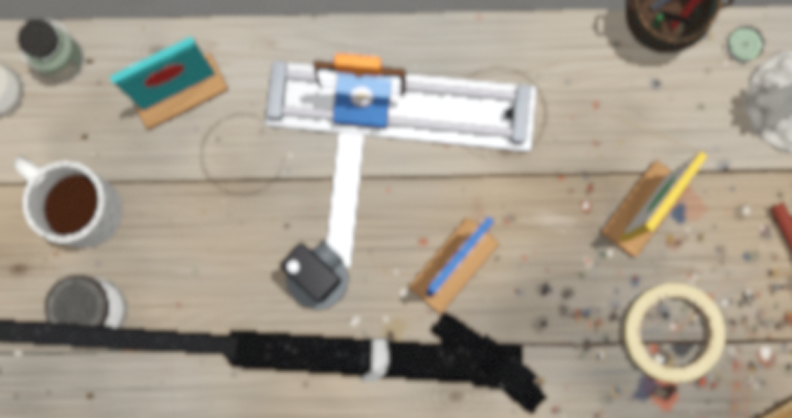

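Scene crop: the teal look-alike is on the left at (115,300). The blue panel with the red dot is in front of the mirror at (410,205), the yellow panel is on the right at (450,95), and the orange bar is at (230,130). In the top crop the bar is at (357,62), the blue panel at (455,260) and the teal one at (165,80). A dark boom crosses the bottom, so I'll check the full frames.

Run:
```python
from h import *
a=cv2.imread('pics/scene0.png');b=cv2.imread('pics/top0.png')
cv2.imwrite('pics/both.png',cv2.resize(np.vstack([a,b]),(400,600)))
def ray(n,u,v,z):
    c=r.camera_info(n);P=c['pose'];d=P[:3,:3]@np.array([(u-c['cx'])/c['fx'],(v-c['cy'])/c['fy'],1]);o=P[:3,3]
    return np.round(o+d*(z-o[2])/d[2],1)
def blobs(im,lo,hi,roi):
    h=cv2.cvtColor(im,cv2.COLOR_BGR2HSV);m=cv2.inRange(h,lo,hi)
    k=np.zeros_like(m);x0,y0,x1,y1=roi;k[y0:y1,x0:x1]=m[y0:y1,x0:x1]
    n,l,s,c=cv2.connectedComponentsWithStats(k);i=1+s[1:,4].argmax();return l==i,s[i],c[i]
for n,im,roi in(('scene',a,(205,180,240,210)),('top',b,(250,125,300,150))):
    m,s,c=blobs(im,(5,180,120),(18,255,255),roi);print('bar',n,s,c,ray(n,*c,174 if n=='scene' else 193))
    ys,xs=np.nonzero(m);print(cv2.minAreaRect(np.c_[xs,ys].astype(np.float32)))
h=cv2.cvtColor(a,cv2.COLOR_BGR2HSV)
k=((h[...,0]<8)|(h[...,0]>172))&(h[...,1]>120)
z=np.zeros_like(k);z[194:256,281:309]=k[194:256,281:309]
ys,xs=np.nonzero(z);print('red',len(xs),xs.mean(),ys.mean(),ray('scene',xs.mean(),ys.mean(),100))
m,s,c=blobs(b,(100,140,80),(125,255,255),(290,200,345,260))
ys,xs=np.nonzero(m);q=cv2.minAreaRect(np.c_[xs,ys].astype(np.float32));print('bluetop',s,c,q,[ray('top',*p,148) for p in cv2.boxPoints(q)], ray('top',*c,148))
m=r.cut_out  # end blocks: grey at z=34, from top crop corners
for p in[(272,62),(288,64),(268,122),(284,120),(514,86),(534,88),(512,146),(530,150)]:
    print(p,ray('top',110+p[0]/2.2,110+p[1]/2.2,34))
print('mirror frame',ray('top',110+316/2.2,110+68/2.2,146),ray('top',110+405/2.2,110+76/2.2,146))
```

```text
bar scene [216 185  13  18 148] [221.77702703 193.94594595] [599.3  52.1 174. ]
((221.99996948242188, 193.5), (11.926054954528809, 16.641006469726562), 56.3099365234375)
bar top [270 141   9   1   9] [274. 141.] [595.7  42.2 193. ]
((274.0, 141.0), (8.0, 0.0), 180.0)
red 37 292.13513513513516 216.27027027027026 [425.2 -41.3 100. ]
bluetop [306 241   1   1   1] [306. 241.] ((306.0, 241.0), (0.0, 0.0), 0.0) [array([392.1, -20.5, 148. ]), array([392.1, -20.5, 148. ]), array([392.1, -20.5, 148. ]), array([392.1, -20.5, 148. ])] [392.1 -20.5 148. ]
(272, 62) [643.4 141.4  34. ]
(288, 64) [640.9 124.2  34. ]
(268, 122) [578.2 146.1  34. ]
(284, 120) [580.1 129.   34. ]
(514, 86) [ 612.4 -116.9   34. ]
(534, 88) [ 609.8 -138.2   34. ]
(512, 146) [ 547.6 -113.    34. ]
(530, 150) [ 542.9 -132.    34. ]
mirror frame [608.3  87.  146. ] [598.7   0.6 146. ]
```

View pics/both.png

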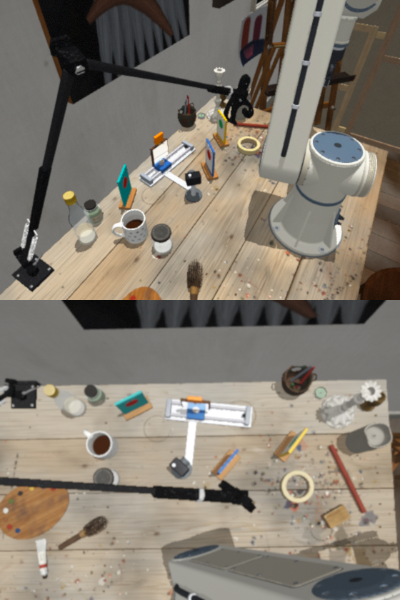

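Full frames: a black lamp boom runs from the post at the left rear to a black tip, roughly over the tape roll and panel area. It could block the arm, so I'll triangulate it and refine the bar with masks.

```bash
cat >> h.py <<'E'
def line(n,u,v):
    c=r.camera_info(n);P=c['pose'];return P[:3,3],P[:3,:3]@np.array([(u-c['cx'])/c['fx'],(v-c['cy'])/c['fy'],1])
def ray(n,u,v,z):
    o,d=line(n,u,v);return np.round(o+d*(z-o[2])/d[2],1)
def tri(p,q):
    o,d=line('scene',*p);O,D=line('top',*q);s=np.linalg.lstsq(np.c_[d,-D],O-o,rcond=None)[0]
    A,B=o+d*s[0],O+D*s[1];return np.round((A+B)/2),round(np.linalg.norm(A-B),1)
E
python3 - <<'E'
from h import *
a=cv2.imread('pics/scene0.png');b=cv2.imread('pics/top0.png')
cv2.imwrite('pics/boom.png',np.vstack([cv2.resize(a[60:180,60:380],(800,300)),cv2.resize(b[225:325,0:380],(800,210))]))
for t in('grip_bar','red_dot','blue_panel'):
  for n in('scene','top'):
    for d in r.cut_out(t,n)[:2]:
        ys,xs=np.nonzero(d['mask']);q=b if n=='top' else a
        print(t,n,round(d['p'],2),len(xs),xs.mean(),ys.mean(),q[ys,xs].mean(0).round(),cv2.minAreaRect(np.c_[xs,ys].astype(np.float32)))
print(cv2.cvtColor(b,cv2.COLOR_BGR2HSV)[138,262:290].tolist())
E
```

```text
grip_bar scene 0.49 170 221.86470588235295 193.28235294117647 [ 10.  96. 175.] ((221.95082092285156, 193.0409698486328), (11.26724624633789, 18.053199768066406), 50.19443130493164)
grip_bar top 0.62 197 272.1269035532995 139.58375634517768 [ 96. 148. 204.] ((272.05487060546875, 139.506103515625), (20.981992721557617, 9.386679649353027), 6.34019136428833)
red_dot scene 0.94 1007 176.18768619662364 265.604766633565 [ 93. 111.  78.] ((177.58876037597656, 261.0352478027344), (62.45669937133789, 26.218151092529297), 85.10090637207031)
red_dot scene 0.59 711 293.74261603375527 228.83544303797467 [ 97. 104. 122.] ((291.76116943359375, 224.61920166015625), (55.094417572021484, 19.64927864074707), 80.83765411376953)
red_dot top 0.9 1320 187.2469696969697 147.72424242424242 [113. 128. 109.] ((186.7362823486328, 147.98939514160156), (31.488250732421875, 48.16398620605469), 64.23066711425781)
red_dot top 0.66 855 316.16491228070174 229.906432748538 [124. 140. 163.] ((317.53277587890625, 228.3606414794922), (19.717679977416992, 48.26990509033203), 39.80556869506836)
blue_panel scene 0.7 799 293.3
[... 431 characters left out ...]
 228.2524871826172), (19.63037109375, 48.19642639160156), 39.289405822753906)
blue_panel top 0.8 1223 187.62224039247752 147.44562551103843 [110. 125. 105.] ((186.87850952148438, 148.169189453125), (30.552968978881836, 44.71166229248047), 62.241458892822266)
[[14, 156, 214], [16, 163, 236], [16, 163, 244], [16, 162, 246], [16, 160, 248], [16, 160, 249], [16, 159, 250], [16, 158, 251], [16, 158, 253], [16, 157, 255], [16, 156, 255], [17, 154, 255], [17, 154, 255], [17, 153, 255], [17, 152, 255], [17, 152, 255], [17, 153, 255], [17, 153, 255], [17, 154, 255], [16, 154, 255], [15, 138, 239], [13, 89, 209], [15, 42, 187], [18, 25, 182], [19, 24, 182], [19, 24, 183], [21, 22, 183], [19, 24, 184]]
```

View pics/boom.png

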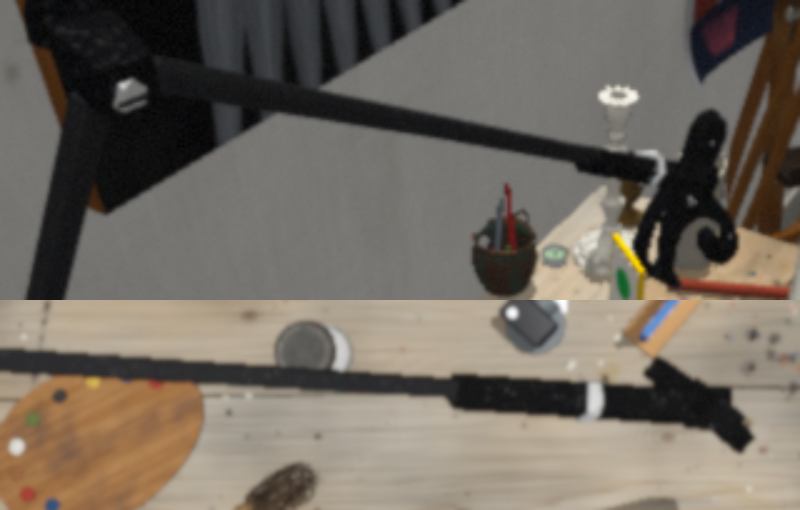

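Run:
```python
from h import *
print('ring',tri((322,126),(282,272.6)))
print('thick',tri((291,125),(215,268)))
for p in((346,160),(324,172),(342,107)):
  for q in((351.5,292),(311,258),(340,275)): print(p,q,tri(p,q))
b=cv2.imread('pics/top0.png');h=cv2.cvtColor(b,cv2.COLOR_BGR2HSV)
m=cv2.inRange(h,(8,130,225),(20,255,255));m[:,:250]=0;m[:,300:]=0;m[:125]=0;m[150:]=0
ys,xs=np.nonzero(m);q=cv2.minAreaRect(np.c_[xs,ys].astype(np.float32));print(len(xs),q,ray('top',xs.mean(),ys.mean(),193))
print('tri bar',tri((221.86,193.3),(xs.mean(),ys.mean())))
# red dot: red-dominant pixels
a=cv2.imread('pics/scene0.png').astype(int);R=(a[...,2]>a[...,1]*1.8)&(a[...,2]>a[...,0]*1.6)&(a[...,2]>60)
z=np.zeros_like(R);z[194:235,281:309]=R[194:235,281:309];ys,xs=np.nonzero(z);print(len(xs),xs.min(),xs.max(),ys.min(),ys.max(),ray('scene',xs.mean(),ys.mean(),100))
bb=b.astype(int);B=(bb[...,0]>bb[...,2]*1.4)&(bb[...,0]>90)
z=np.zeros_like(B);z[200:260,290:345]=B[200:260,290:345];ys,xs=np.nonzero(z);q=cv2.minAreaRect(np.c_[xs,ys].astype(np.float32));print(len(xs),q,ray('top',xs.mean(),ys.mean(),148))
```

```text
ring (array([327.,  25., 460.]), np.float64(4.7))
thick (array([341., 122., 506.]), np.float64(7.2))
(346, 160) (351.5, 292) (array([298., -91., 314.]), np.float64(12.3))
(346, 160) (311, 258) (array([320., -34., 345.]), np.float64(68.8))
(346, 160) (340, 275) (array([312., -78., 318.]), np.float64(22.8))
(324, 172) (351.5, 292) (array([321., -82., 275.]), np.float64(67.3))
(324, 172) (311, 258) (array([344., -28., 300.]), np.float64(20.0))
(324, 172) (340, 275) (array([336., -71., 275.]), np.float64(30.4))
(342, 107) (351.5, 292) (array([310., -71., 465.]), np.float64(24.6))
(342, 107) (311, 258) (array([329., -25., 482.]), np.float64(44.6))
(342, 107) (340, 275) (array([322., -61., 466.]), np.float64(5.0))
87 ((272.0791931152344, 137.2079315185547), (20.099750518798828, 4.378163814544678), 5.710592269897461) [603.5  45.7 193. ]
tri bar (array([608.,  45., 168.]), np.float64(4.6))
34 290 294 210 222 [424.2 -40.2 100. ]
137 ((318.30328369140625, 225.83602905273438), (3.328958749771118, 43.40450668334961), 39.80556869506836) [422.3 -46.2 148. ]
```

Run:
```python
from h import *
s=r.sense();print(s['clock'],s['eef_pos'],s['tcp_rot'])
p0=np.array([148.4,-607.1]);y=.24
N=15
for i in range(1,N+1):
    f=i/N;az=np.radians(-76.3+f*80.7);R=625+f*(604-625)
    d=R*np.array([np.cos(az),np.sin(az)])-p0
    if i==9: p0=p8;y=.24+np.radians(69.6*8/N);d=R*np.array([np.cos(az),np.sin(az)])-p0
    elif i>9: d=R*np.array([np.cos(az),np.sin(az)])-p0
    if i==8: p8=R*np.array([np.cos(az),np.sin(az)])
    print(i,np.round([d@[np.cos(y),np.sin(y)],d@[np.sin(y),-np.cos(y)]]),round(-69.6*(i if i<9 else i-8)/N,1))
```

```text
1.3 [ 148.42175361 -607.13489283  256.30043663] [3.14154441e+00 1.88134355e-05 2.39766103e-01]
1 [58. -4.] -4.6
2 [116. -14.] -9.3
3 [172. -28.] -13.9
4 [227. -49.] -18.6
5 [279. -74.] -23.2
6 [ 329. -103.] -27.8
7 [ 376. -138.] -32.5
8 [ 419. -176.] -37.1
9 [ 57. -10.] -4.6
10 [112. -25.] -9.3
11 [166. -45.] -13.9
12 [217. -71.] -18.6
13 [ 266. -100.] -23.2
14 [ 311. -134.] -27.8
15 [ 353. -173.] -32.5
```

Things that could be taken for the red-dot panel: teal at scene (177,262) is the look-alike, yellow/green at (310,180) is not wanted, and blue at (293,225) is the right one. The only orange thing on the mirror is the bar at (222,193). The lamp head is at about (320,-60, 280–490), so the tool goes round it on an arc of about 620 mm radius.

Emit:
carry_out(
  delta_pos=[
    [0.058,-0.004,-0.015],
    [0.116,-0.014,-0.03],
    [0.172,-0.028,-0.04],
    [0.227,-0.049,-0.04],
    [0.279,-0.074,-0.04],
    [0.329,-0.103,-0.04],
    [0.376,-0.138,-0.04],
    [0.419,-0.176,-0.04],
  ],
  rot=[
    [0,0,-4.6],
    [0,0,-9.3],
    [0,0,-13.9],
    [0,0,-18.6],
    [0,0,-23.2],
    [0,0,-27.8],
    [0,0,-32.5],
    [0,0,-37],
  ],
  claw=0.06,
)

```text
clock: 2.3
eef_pos: [514.9, -335.1, 296.3]
tcp_rot: [3.141, -0.0, 0.888]
contact_force: [0.5, -0.8, 0.0]
opening: 0.7
grasp_force: 0.0
```

Emit:
carry_out(
  delta_pos=[
    [0.057,-0.01,0],
    [0.112,-0.025,0],
    [0.166,-0.045,0],
    [0.217,-0.071,0],
    [0.266,-0.1,0],
    [0.311,-0.134,0],
    [0.353,-0.173,0],
    [0.353,-0.173,0],
  ],
  rot=[
    [0,0,-4.6],
    [0,0,-9.3],
    [0,0,-13.9],
    [0,0,-18.6],
    [0,0,-23.2],
    [0,0,-27.8],
    [0,0,-32.5],
    [0,0,-32.5],
  ],
)

```text
clock: 3.3
eef_pos: [602.7, 49.7, 296.3]
tcp_rot: [-3.141, -0.001, 1.458]
contact_force: [-0.7, 0.0, 0.1]
opening: 0.702
grasp_force: 0.0
```

```bash
cat >> h.py <<'E'
from scipy.spatial.transform import Rotation as Ro
def wline(s,u,v):
    c=r.camera_info('wrist');T=np.eye(4);T[:3,:3]=Ro.from_euler('xyz',s['tcp_rot']).as_matrix();T[:3,3]=s['eef_pos'];P=T@c['hand_eye']
    return P[:3,3],P[:3,:3]@np.array([(u-c['cx'])/c['fx'],(v-c['cy'])/c['fy'],1])
E
python3 - <<'E'
from h import *
s=r.sense();im=r.grab_frame('wrist');print(s['clock'],s['eef_pos'],s['tcp_rot'],s['contact_force'])
cv2.imwrite('pics/w1.png',im)
for d in r.recognise('grip_bar','wrist')[:3]:print(d)
b=cv2.cvtColor(im,cv2.COLOR_BGR2HSV);m=cv2.inRange(b,(5,120,190),(22,255,255))
n,l,st,c=cv2.connectedComponentsWithStats(m);i=1+st[1:,4].argmax();ys,xs=np.nonzero(l==i)
q=cv2.minAreaRect(np.c_[xs,ys].astype(np.float32));print(st[i],c[i],q)
for p in list(cv2.boxPoints(q))+[q[0]]:
    o,d=wline(s,*p);print(p,np.round(o+d*(193-o[2])/d[2],1))
E
```

```text
3.3 [602.74451428  49.73956384 296.27895755] [-3.14135352e+00 -8.79888605e-04  1.45786643e+00] [-0.69619104  0.03146558  0.05157716]
{'box': [275.8, 182.5, 291.6, 243.0], 'p': 0.58}
[261   0  51  57 407] [288.75921376  32.62899263] ((287.60345458984375, 21.741384506225586), (60.92619323730469, 31.77616310119629), 66.80140686035156)
[2.610000e+02 5.722046e-06] [607.2 200.  193. ]
[290.2069   -12.517241] [626.8 204.7 193. ]
[314.2069    43.482765] [639.7 170.9 193. ]
[285.        56.000008] [619.2 165.6 193. ]
(287.60345458984375, 21.741384506225586) [623.1 185.8 193. ]
```

View pics/w1.png

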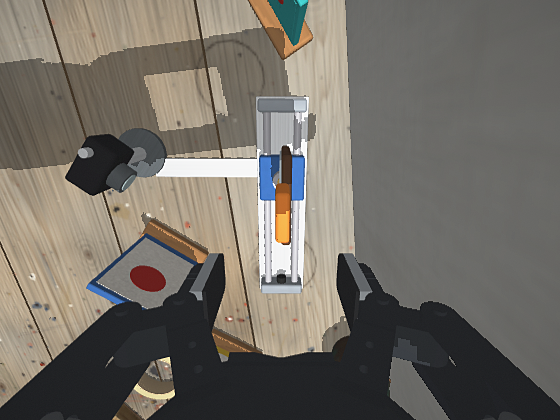

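Wrist view: the bar is at columns 275–291, with its lit top face on rows 215–243, between the open fingers and parallel to the rail. The red dot on the blue panel is at (148,279), the lens at (122,178) and the teal panel at the top (285,30).

Run:
```python
from h import *
im=cv2.imread('pics/w1.png').astype(int)
s=dict(eef_pos=np.array([602.74,49.74,296.28]),tcp_rot=[-3.14135,-.00088,1.45787])
def at(u,v,z):
    o,d=wline(s,u,v);return np.round(o+d*(z-o[2])/d[2],1)
B,G,R=[im[...,k] for k in range(3)]
m=(R>150)&(R>B*2)&(R>G*1.3);m[:150]=0;m[250:]=0;m[:,:265]=0;m[:,300:]=0
for v in range(180,248,3):
    xs=np.nonzero(m[v])[0]; print(v,(xs.min(),xs.max(),im[v,xs].mean(0).round().tolist()) if len(xs) else None)
k=(R>90)&(R>G*2)&(R>B*2);k[:255]=0;k[310:]=0;k[:,:120]=0;k[:,185:]=0
ys,xs=np.nonzero(k);print('dot',len(xs),xs.mean(),ys.mean(),at(xs.mean(),ys.mean(),100))
print('lens',at(120,180,100))
for p in((258,99),(307,99),(261,291),(302,291)):print(p,at(*p,34))
```

```text
180 None
183 None
186 None
189 None
192 None
195 (np.int64(276), np.int64(289), [42.0, 101.0, 180.0])
198 (np.int64(276), np.int64(289), [43.0, 104.0, 185.0])
201 (np.int64(275), np.int64(289), [46.0, 104.0, 182.0])
204 (np.int64(275), np.int64(289), [45.0, 103.0, 182.0])
207 (np.int64(275), np.int64(289), [45.0, 104.0, 182.0])
210 (np.int64(275), np.int64(289), [45.0, 103.0, 183.0])
213 (np.int64(275), np.int64(289), [46.0, 105.0, 186.0])
216 (np.int64(275), np.int64(289), [71.0, 163.0, 233.0])
219 (np.int64(275), np.int64(289), [72.0, 167.0, 238.0])
222 (np.int64(275), np.int64(288), [74.0, 171.0, 241.0])
225 (np.int64(275), np.int64(288), [74.0, 171.0, 242.0])
228 (np.int64(275), np.int64(288), [73.0, 170.0, 242.0])
231 (np.int64(275), np.int64(288), [73.0, 169.0, 242.0])
234 (np.int64(275), np.int64(288), [72.0, 169.0, 242.0])
237 (np.int64(275), np.int64(288), [72.0, 168.0, 242.0])
240 (np.int64(276), np.int64(288), [68.0, 172.0, 248.0])
243 None
246 None
dot 697 147.31850789096126 278.2654232424677 [426.9 -44.3 100. ]
lens [428.   79.8 100. ]
(258, 99) [586.5 149.5  34. ]
(307, 99) [646.4 142.6  34. ]
(261, 291) [ 553.7 -121.4   34. ]
(302, 291) [ 615.5 -128.5   34. ]
```

Run:
```python
from h import *
s=dict(eef_pos=np.array([602.74,49.74,296.28]),tcp_rot=[-3.14135,-.00088,1.45787])
for p in((282,228.7),(282,215),(282,242.5)):
    o,d=wline(s,*p);P=o+d*(193-o[2])/d[2];print(np.round(P,1), np.round(Ro.from_euler('xyz',s['tcp_rot']).as_matrix().T@(P-s['eef_pos']),1))
```

```text
[602.9  39.2 193. ] [-10.6   1.4 103.3]
[604.2  51.  193. ] [  1.3   1.4 103.3]
[601.5  26.9 193. ] [-22.9   1.4 103.3]
```

Emit:
carry_out(
  delta_pos=[
    [-0.002,0.001,0.035],
    [-0.002,0.001,0.07],
    [-0.002,0.001,0.1],
    [-0.002,0.001,0.113],
    [-0.002,0.001,0.113],
  ],
  rot=[
    [0,0,0],
    [0,0,0],
    [0,0,0],
    [0,0,0],
    [0,0,0],
  ],
)

```text
clock: 4.03
eef_pos: [603.7, 43.0, 182.9]
tcp_rot: [-3.14, 0.0, 1.451]
contact_force: [0.2, -0.3, 0.6]
opening: 0.702
grasp_force: 0.0
```

Emit:
carry_out(
  delta_pos=[
    [0,0,0],
    [0,0,0],
    [0,0,0],
    [0,0,0],
    [0,0,0],
    [0,0,0],
  ],
  rot=[
    [0,0,0],
    [0,0,0],
    [0,0,0],
    [0,0,0],
    [0,0,0],
    [0,0,0],
  ],
  claw=0.0,
  grip_force=40,
)

```text
clock: 4.78
eef_pos: [603.7, 44.2, 184.4]
tcp_rot: [3.141, -0.0, 1.453]
contact_force: [-4.1, -0.3, 6.1]
opening: 0.134
grasp_force: 41.9
```

Emit:
carry_out(
  delta_pos=[
    [-0.002,0,0],
    [-0.006,0,0],
    [-0.011,0,0],
    [-0.016,0,0],
    [-0.021,0,0],
    [-0.026,0,0],
    [-0.031,0,0],
    [-0.036,0,0],
  ],
  rot=[
    [0,0,0],
    [0,0,0],
    [0,0,0],
    [0,0,0],
    [0,0,0],
    [0,0,0],
    [0,0,0],
    [0,0,0],
  ],
)

```text
clock: 5.78
eef_pos: [599.5, 8.7, 184.3]
tcp_rot: [3.141, -0.001, 1.453]
contact_force: [-4.0, 2.8, 6.0]
opening: 0.132
grasp_force: 41.8
```

Emit:
carry_out(
  delta_pos=[
    [-0.005,0,0],
    [-0.01,0,0],
    [-0.015,0,0],
    [-0.02,0,0],
    [-0.025,0,0],
    [-0.03,0,0],
    [-0.035,0,0],
    [-0.04,0,0],
  ],
  rot=[
    [0,0,0],
    [0,0,0],
    [0,0,0],
    [0,0,0],
    [0,0,0],
    [0,0,0],
    [0,0,0],
    [0,0,0],
  ],
)

```text
clock: 6.78
eef_pos: [594.8, -31.0, 184.3]
tcp_rot: [3.141, -0.001, 1.453]
contact_force: [-3.2, 2.0, 6.5]
opening: 0.132
grasp_force: 41.8
```

Emit:
carry_out(
  delta_pos=[
    [-0.005,0,0],
    [-0.01,0,0],
    [-0.015,0,0],
    [-0.02,0,0],
    [-0.024,0,0],
    [-0.028,0,0],
    [-0.03,0,0],
  ],
  rot=[
    [0,0,0],
    [0,0,0],
    [0,0,0],
    [0,0,0],
    [0,0,0],
    [0,0,0],
    [0,0,0],
  ],
)

```text
clock: 7.65
eef_pos: [591.3, -60.9, 184.3]
tcp_rot: [3.141, -0.001, 1.453]
contact_force: [-3.4, 2.1, 5.9]
opening: 0.132
grasp_force: 41.8
```

Now close in slowly and feel for the stop.

Emit:
carry_out(
  delta_pos=[
    [-0.002,0,0],
    [-0.004,0,0],
    [-0.006,0,0],
    [-0.008,0,0],
    [-0.01,0,0],
    [-0.01,0,0],
  ],
  rot=[
    [0,0,0],
    [0,0,0],
    [0,0,0],
    [0,0,0],
    [0,0,0],
    [0,0,0],
  ],
)

```text
clock: 8.4
eef_pos: [590.1, -70.9, 184.3]
tcp_rot: [3.141, -0.0, 1.453]
contact_force: [-3.3, 1.0, 6.6]
opening: 0.135
grasp_force: 41.9
```

Emit:
carry_out(
  delta_pos=[
    [-0.002,0,0],
    [-0.004,0,0],
    [-0.006,0,0],
    [-0.006,0,0],
  ],
  rot=[
    [0,0,0],
    [0,0,0],
    [0,0,0],
    [0,0,0],
  ],
)

```text
clock: 8.9
eef_pos: [589.5, -76.1, 184.4]
tcp_rot: [3.141, -0.002, 1.453]
contact_force: [-3.1, 5.7, 7.1]
opening: 0.135
grasp_force: 41.8
```

Emit:
carry_out(
  delta_pos=[
    [-0.001,0,0],
    [-0.002,0,0],
    [-0.003,0,0],
    [-0.003,0,0],
  ],
  rot=[
    [0,0,0],
    [0,0,0],
    [0,0,0],
    [0,0,0],
  ],
)

```text
clock: 9.4
eef_pos: [589.4, -76.9, 184.3]
tcp_rot: [3.141, -0.005, 1.452]
contact_force: [-2.1, 17.3, 7.0]
opening: 0.137
grasp_force: 41.8
```

Run:
```python
from h import *
s=r.sense();im=r.grab_frame('wrist');print(s['clock'],s['eef_pos'],s['tcp_rot'],s['contact_force'],s['grasp_force'])
cv2.imwrite('pics/w2.png',im)
cv2.imwrite('pics/t2.png',cv2.resize(r.grab_frame('top')[110:270,220:400],None,fx=3,fy=3))
```

```text
9.4 [589.37929652 -76.88062228 184.32556491] [ 3.14141845 -0.00504984  1.45220375] [-2.09638232 17.31938943  7.0317932 ] 41.84499800205231
```

View pics/w2.png

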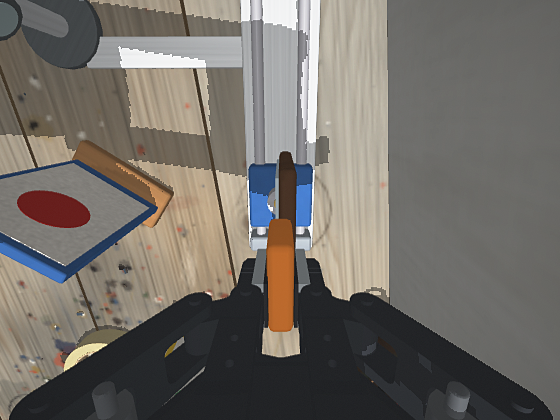

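Wrist view: the carriage is against the right end block at (280,235), the bar is clamped on rows 218–330, and the red dot shows at (53,209).

Run:
```python
from h import *
s=dict(eef_pos=np.array([589.38,-76.88,184.33]),tcp_rot=[3.1414,-.005,1.4522])
M=Ro.from_euler('xyz',s['tcp_rot']).as_matrix()
im=cv2.imread('pics/w2.png').astype(int);B,G,R=[im[...,k] for k in range(3)]
for v in range(215,336,5): print(v,im[v,281].tolist(),end=' ')
def at(u,v,z):
    o,d=wline(s,u,v);return o+d*(z-o[2])/d[2]
for p in((281,220),(281,330)):print('\n',p,np.round(M.T@(at(*p,193)-s['eef_pos']),1))
k=(R>80)&(R>G*2)&(R>B*2);k[:180]=0;k[240:]=0;k[:,100:]=0
ys,xs=np.nonzero(k);e=cv2.fitEllipse(np.c_[xs,ys].astype(np.float32));D=at(xs.mean(),ys.mean(),100);print('dot',len(xs),D)
phi=np.radians(-6.8);ax=s['eef_pos'][:2]
for off in(0,3,6):
  for dd in(D[:2],np.array([426.9,-44.3])):
    a=ax+off*M[:2,0];v=dd-a;th=np.arctan2(v[1],v[0])-phi
    th=np.degrees(th);print(off,a,np.linalg.norm(v),'theta',((th+142.6+180)%360-180)/2)
```

```text
215 [36, 47, 65] 220 [36, 80, 140] 225 [36, 78, 137] 230 [35, 79, 137] 235 [36, 80, 138] 240 [35, 79, 139] 245 [40, 87, 153] 250 [44, 103, 182] 255 [44, 105, 188] 260 [46, 107, 189] 265 [46, 106, 189] 270 [45, 106, 189] 275 [46, 107, 189] 280 [44, 105, 188] 285 [45, 105, 188] 290 [45, 106, 188] 295 [45, 105, 188] 300 [45, 105, 187] 305 [44, 105, 187] 310 [45, 105, 187] 315 [45, 105, 188] 320 [45, 105, 187] 325 [45, 105, 187] 330 [37, 95, 177] 335 [122, 149, 164] 
 (281, 220) [38.1  0.3 -8.5]

 (281, 330) [-15.3   0.3  -8.7]
dot 1971 [425.6006453 -44.0726265 100.       ]
0 [589.38 -76.88] 167.0329332200284 theta -20.963627927341008
0 [589.38 -76.88] 165.7142323398929 theta -20.969205760675578
3 [589.7349511  -73.90111015] 166.82268662957983 theta -20.450038005470276
3 [589.7349511  -73.90111015] 165.5036163371459 theta -20.45153006356918
6 [590.08990219 -70.92222031] 166.66618228824723 theta -19.93531780132659
6 [590.08990219 -70.92222031] 165.34717049695803 theta -19.932705028683756
```

Emit:
carry_out(
  delta_pos=[
    [0.0003,-0.0003,0],
    [0.0005,-0.0006,0],
    [0.0007,-0.0009,0],
    [0.0008,-0.0011,0],
    [0.0009,-0.0014,0],
    [0.001,-0.0016,0],
    [0.001,-0.0019,0],
    [0.001,-0.0019,0],
  ],
  rot=[
    [0,0,3],
    [0,0,6],
    [0,0,9],
    [0,0,12],
    [0,0,15],
    [0,0,18],
    [0,0,20],
    [0,0,20],
  ],
)

```text
clock: 10.5
eef_pos: [588.2, -76.3, 184.4]
tcp_rot: [3.141, -0.004, 1.103]
contact_force: [0.9, 13.6, 4.6]
opening: 0.135
grasp_force: 41.5
```

Run:
```python
from h import *
s=r.sense();im=r.grab_frame('wrist');print(s['clock'],s['eef_pos'],s['tcp_rot'],s['contact_force'],s['wrist_torque'],s['grasp_force'])
cv2.imwrite('pics/w3.png',im);t=r.grab_frame('top');cv2.imwrite('pics/t3.png',t)
print(np.degrees(s['tcp_rot'][2]-1.4522))
```

```text
10.5 [588.19532687 -76.32542491 184.36951166] [ 3.14144152 -0.00420979  1.1030225 ] [ 0.92501773 13.56466243  4.63792827] [ 1.98915843 -0.12672783  0.06286221] 41.464778780937195
-20.00639705563381
```

View pics/w3.png

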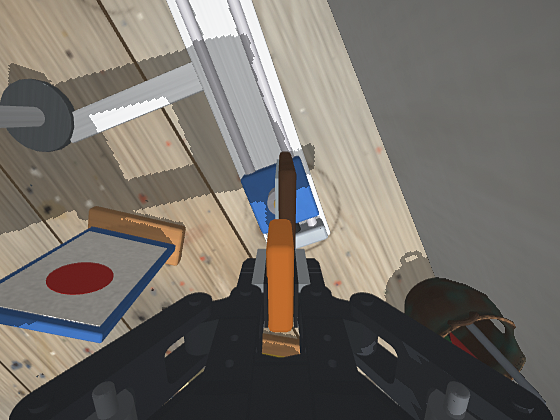

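Wrist view: the bar and mirror turned with the tool by 20°, the carriage is still on the stop, and the panel with the red dot is undisturbed at (80,279). The estimated line of sight hits well inside the ±20 mm band, so I'm handing in.

Emit:
carry_out(
  delta_pos=[
    [0,0,0],
    [0,0,0],
    [0,0,0],
    [0,0,0],
  ],
  rot=[
    [0,0,0],
    [0,0,0],
    [0,0,0],
    [0,0,0],
  ],
)

```text
clock: 11.1
eef_pos: [588.2, -76.3, 184.3]
tcp_rot: [3.142, -0.004, 1.104]
contact_force: [1.5, 14.1, 4.0]
opening: 0.131
grasp_force: 41.5
```

```bash
python3 -c "
from h import *
s=r.sense();print(s['clock'],s['tcp_rot'],s['contact_force'],s['grasp_force']);print(r.sign_off())"
```

```text
11.1 [ 3.14151057 -0.00421359  1.1035429 ] [ 1.46115035 14.07716687  4.00939746] 41.46744132041931
the job is handed in; nothing more can be done
None
```

I handed the job in at 11.1 s with the mirror against the end stop, turned 20° clockwise towards the red dot and still held at about 41 N; the sight line is worked out from camera measurements, and no verdict came back.

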